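# Put the sanding sticks away in their colour-coded holders

### The arm

A 6-joint arm with a two-finger parallel gripper is mounted at the origin on the work surface. World frame = base frame: x ahead of the robot, y to its left, z up, the work surface at z = 0. Lengths are in m, angles in rad, forces in N, time in s.
With the tool pointing down it reaches from about 0.275 to 0.825 m from the base axis. Payload 4.9 kg.
Tool frame: the origin (TCP) lies midway between the tips of the shut fingers; the grasp point (between the pads) lies 19 mm behind it (grip_point_offset is the distance from the TCP to the grasp point, in m); z points along the fingers, y is the line along which they close (so a half turn about z gives the same grasp; the last joint's range is limited). The gripper opens to 85 mm and grips with 20 to 120 N. Pads are 22 mm wide; open, the fingers measure 114 mm over their backs; the gripper's body (76 mm by 85 mm) begins 54 mm behind the grasp point. The pads swing forward as they close: fully open they stand 13 mm farther back than shut.
Start: joints at [-1.458, 0.326, -0.193, 1.052, 0, 1.437], TCP at [0.134, -0.533, 0.231] pointing down, gripper open.
Joint ranges: [-2.65, 2.65], [-0.97, 1.79], [-1.3, 1.35], [-1.93, 2.1], [-1.47, 1.37], [-3.14, 3.14]. Speed limits (rad/s): [2.57, 2.57, 3.14, 3.14, 3.14, 3.14].

### API

Orientations are given as a rotation vector (axis times angle).
In Python, from cell import * gives the robot as it stands. Calls block until the motion is done:
- movep(position, orientation): joint-space move of the TCP to a pose.
- move_l(position, velocity=0.15, rot=None, until_force=None): straight line of the TCP; rot=None keeps the orientation; velocity is the mean speed in m/s. With until_force (N) it stops when the force on the tool has changed by that much, and returns True; else False.
- set_joints(angles): joint-space move.
- let_go() and grab(newtons=None): open the fingers fully, or close them until they stop; newtons is the grip in N (None keeps the last).
- sleep(seconds).
- ik(position, orientation): joint angles nearest the present ones, or None.
- get_state(): the state.
- grab_frame(name): name is "side" or "top" or "wrist"; returns a dict with "img" (480x640x3 uint8, red, green, blue), "fx", "fy", "cx", "cy" (pixels), "cam_to_world" (4x4, takes a point from camera to world coordinates); the wrist camera has in their place "T_tool_cam" (4x4, takes a point from camera to tool coordinates, whose origin is the TCP and whose axes are the flange's). Camera axes: x right, y down, z forward; pixel columns grow to the right and rows downward; lengths in m; the calibration is good to about 2 mm. The wrist camera is an equidistant fisheye: a pixel r from the principal point sees the ray r / f radians off the axis. A picture is of the moment at which its call begins: read the wrist's pose just before it. There is no depth.
A pose or a line that the arm cannot do raises MotionError and nothing moves.
- sign_off(): hands the job in; it is judged then, once.
Trained networks look in the newest picture that a camera, given by its name, has taken for a name from the list of things; names that differ only in an ending like _2 or _b are one class to them, and where a whole thing is asked for, a point or a joint stands for the part that bears it (a point fixed in the world has none). Each returns a list of dicts, best first, with "score" (0 to 1); they miss things now and then, are a little off and sometimes report something else, mostly with a low value. They report only what shows in the picture. A call takes as long as a camera call. They do not tell look-alikes from the thing itself.
- spot_in(camera, name): "centre" ([column, row] in pixels, amid what is visible of it).
- silhouettes(camera, name): "mask" (480x640 bool, what is visible of it) and "centre" ([column, row] in pixels, amid what is visible of it).
- tip_of(camera, name): "centre" ([column, row] in pixels: a listed point, or the origin of a listed thing).
The state is a dict: "clock": time; "q": joint angles; "joint_velocities": joint speeds; "tau": joint torques, N m; "position": TCP position; "eef_rot": TCP orientation; "contact_force": force on the tool from outside, world axes, zero at the start; "wrist_torque": the same for the moment, N m; "finger_gap": opening from 0.0 (shut) to 1.0 (fully open); "grasp_force": force on a finger pad.
Only numpy, scipy, OpenCV 4.12 (cv2) and the standard library are available. Lean on these libraries where they do the work, as an engineer would, in place of code of your own. Each camera call takes 0.05 s, during which the arm holds its last target. There are 200 camera calls.

### The job

Put the red and the blue sanding stick away in the holders of their own colours: slide each one blade first under the hood until the tan abrasive is covered, and leave its coloured grip lying flat outside. One stick has its grip tucked under the wooden riser, so it has to be drawn out by the blade, laid down and taken again by the grip. Leave the yellow stick in its holder and do not disturb the other things on the bench.

Things in the scene. Friction and masses are not known exactly. Their poses are not given: they have to be found in the camera images.
- stick_red: red sanding stick, loose, 180 long, about 90 g, lying flat. Origin: underside at mid-length, z up; x=0..90 mm is the tan abrasive blade (24 wide, 14 tall), x=-90..0 the coloured grip (26 wide, 30 tall, black band); flat underside. Starts either open on the bench or with its grip under the riser (red or blue: varies), blade pointing to -y within 0.3 rad.
- stick_red_tip (a point): the abrasive tip of the red stick: centre of the blade's end face, 90 mm ahead of the stick's origin and 7 mm above its underside
- stick_blue: blue sanding stick, loose, 180 long, about 90 g, lying flat. Origin: underside at mid-length, z up; x=0..90 mm is the tan abrasive blade (24 wide, 14 tall), x=-90..0 the coloured grip (26 wide, 30 tall, black band); flat underside. Starts either open on the bench or with its grip under the riser (red or blue: varies), blade pointing to -y within 0.3 rad.
- stick_blue_tip (a point): the abrasive tip of the blue stick: centre of the blade's end face, 90 mm ahead of the stick's origin and 7 mm above its underside
- stick_yellow: yellow sanding stick, loose, 180 long, about 90 g, lying flat. Origin: underside at mid-length, z up; x=0..90 mm is the tan abrasive blade (24 wide, 14 tall), x=-90..0 the coloured grip (26 wide, 30 tall, black band); flat underside. Already home in the yellow holder; leave it there.
- stick_yellow_tip (a point): the abrasive tip of the yellow stick: centre of the blade's end face, 90 mm ahead of the stick's origin and 7 mm above its underside
- holder_red: red plastic holder, fixed, 180 x 62. Origin: centre of the underside, +x to its closed back (roughly away from the robot). 4 mm floor all along, bare from x=-90 to the mouth at x=-10 mm; from there to x=+90 under a hood: pocket 52 wide, 27 high, 95 deep, outer top at 35. A stick's grip is too tall to enter.
- holder_blue: blue plastic holder, fixed, 180 x 62. Origin: centre of the underside, +x to its closed back (roughly away from the robot). 4 mm floor all along, bare from x=-90 to the mouth at x=-10 mm; from there to x=+90 under a hood: pocket 52 wide, 27 high, 95 deep, outer top at 35. A stick's grip is too tall to enter.
- holder_yellow: yellow plastic holder, fixed, 180 x 62. Origin: centre of the underside, +x to its closed back (roughly away from the robot). 4 mm floor all along, bare from x=-90 to the mouth at x=-10 mm; from there to x=+90 under a hood: pocket 52 wide, 27 high, 95 deep, outer top at 35. A stick's grip is too tall to enter.
- riser: wooden bench riser (a small bridge), fixed: 240 (x) x 160 (y), top at 60 mm, underside at 45 mm, 12 mm thick end walls at its x ends, open towards -y and +y. Origin at the centre of its foot; its front edge is at y=-80 mm in its own frame. The tucked stick's grip lies wholly under it, with 7 to 23 mm of its blade.
- wax_block: green carving-wax block 90 x 40 x 30, loose, to be left alone, origin centre of underside
- bench_brush: bench brush 180 long, loose, to be left alone, lying flat, origin near its middle
- hammer: small hammer 220 long, loose, to be left alone, lying flat, origin near its middle
- jar: jar 60 across, 80 tall, loose, to be left alone, origin centre of underside
- mug: blue mug 80 across, 90 tall, loose, to be left alone, origin centre of underside
Things that resemble listed ones, but are neither listed nor needed, are in the scene too. Leave any purple look-alike of the stick_red alone.

How it is judged:
At the end, for the whole second after the job is handed in: The red stick in the red holder, the blue in the blue and the yellow still in the yellow, each lying flat (within 0.15 rad) on its holder's floor and at rest, blade under the hood with at most 14 mm of the tan abrasive showing at the mouth (x of stick_red_tip in the frame of holder_red between 0.066 and 0.09 m and y of stick_red_tip in the frame of holder_red between -0.03 and 0.03 m and z of stick_red_tip in the frame of holder_red below 0.02 m and z of stick_red in the frame of holder_red below 0.012 m and angle between each of stick_red, stick_blue, stick_yellow's own z axis and vertical below 0.15 rad and linear speed of each of stick_red, stick_blue, stick_yellow below 0.02 m/s and x of stick_blue_tip in the frame of holder_blue between 0.066 and 0.09 m and y of stick_blue_tip in the frame of holder_blue between -0.03 and 0.03 m and z of stick_blue_tip in the frame of holder_blue below 0.02 m and z of stick_blue in the frame of holder_blue below 0.012 m and x of stick_yellow_tip in the frame of holder_yellow between 0.066 and 0.09 m and y of stick_yellow_tip in the frame of holder_yellow between -0.03 and 0.03 m and z of stick_yellow_tip in the frame of holder_yellow below 0.02 m and z of stick_yellow in the frame of holder_yellow below 0.012 m); the robot touches nothing.
It fails at once if the yellow stick is moved more than 20 mm (distance of stick_yellow from where it was at the start of the episode above 0.02 m).
It fails at once if the wax block, brush, hammer, jar or mug is moved more than 30 mm (distance of any of wax_block, bench_brush, hammer, jar, mug from where it was at the start of the episode above 0.03 m).
It also fails if it takes over 67 s, if anything falls off the work surface, if the arm or the gripper's body presses on something with over 40 N, if the wrist force passes 120 N, or if a joint passes its speed limit or range.

## Working session

There is one attempt and no reset: what is moved stays moved. The work goes in short steps, each a Python script; the robot and the scene stay as the last script left them, time stands still between calls to the robot, and variables do not carry over. Pictures are saved under pics/ and viewed, at most 10 in all, crops included, and the job is handed in when it is done.

```bash
ls; mkdir -p pics; python3 - <<'E'
from cell import *
import cv2
print(get_state())
for c in ("top","side"):
    f=grab_frame(c); cv2.imwrite(f"pics/{c}0.png",f["img"][:,:,::-1]); print(c,f["fx"],f["cx"],f["cy"],f["cam_to_world"])
    for n in ("stick_red","stick_blue","stick_yellow","stick_red_tip","stick_blue_tip","holder_red","holder_blue","holder_yellow","riser"):
        print(n,[(round(d["score"],2),[round(float(v)) for v in d["centre"]]) for d in tip_of(c,n)[:4]],[(round(d["score"],2),[round(float(v)) for v in d["centre"]]) for d in spot_in(c,n)[:3]])
E
```

```text
pics
{'clock': 0.0, 'q': array([-1.45817194e+00,  3.26981333e-01, -1.93625880e-01,  1.05199808e+00,
       -8.48682675e-06,  1.43660857e+00]), 'joint_velocities': array([-0.00031634,  0.00038321,  0.00040378, -0.00085443,  0.00095451,
       -0.00073148]), 'tau': array([-6.42740106e-04, -4.43396723e+01,  2.62441224e+01,  1.54784275e-02,
       -2.15427340e-04,  2.84299517e-06]), 'position': array([ 0.13431894, -0.53272033,  0.23046551]), 'eef_rot': array([-3.11590605e+00, -3.86485679e-01, -1.72954791e-05]), 'contact_force': array([ 0.24250088, -0.54016001,  0.3212886 ]), 'wrist_torque': array([-0.04709721, -0.00457145,  0.07162916]), 'grasp_force': 0.0, 'finger_gap': 1.0002402165005548}
top 515.7082267687454 311.673450984705 238.21660834854433 [[-0.02600089 -0.98067175  0.19392494  0.26322942]
 [-0.99965691  0.02612128 -0.00193669  0.0607896 ]
 [-0.00316631 -0.19390876 -0.98101446  1.24703726]
 [ 0.          0.          0.          1.        ]]
stick_red [(0.76, [131, 176]), (0.57, [234, 261])] [(0.61, [252, 263])]
stick_blue [(0.97, [328, 267])] [(0.7, [325, 268]), (0.61, [171, 331]
[... 807 characters left out ...]
 337])] [(0.69, [167, 331]), (0.57, [320, 274])]
stick_blue [(0.93, [345, 254]), (0.57, [422, 209])] [(0.64, [342, 250])]
stick_yellow [(0.55, [324, 209]), (0.45, [343, 254]), (0.26, [319, 275])] [(0.45, [307, 200]), (0.35, [333, 210])]
stick_red_tip [(0.82, [141, 364]), (0.44, [316, 273]), (0.21, [422, 208])] [(0.88, [168, 333])]
stick_blue_tip [(0.64, [355, 235])] [(0.92, [337, 250]), (0.43, [323, 192])]
holder_red [(0.94, [296, 228])] [(0.71, [293, 223])]
holder_blue [(0.66, [318, 206]), (0.57, [326, 194])] [(0.86, [323, 190]), (0.32, [320, 275])]
holder_yellow [(0.56, [315, 209])] [(0.65, [307, 201]), (0.37, [268, 356])]
riser [(0.67, [354, 237]), (0.61, [285, 310])] [(0.86, [291, 298])]
```

View pics/top0.png

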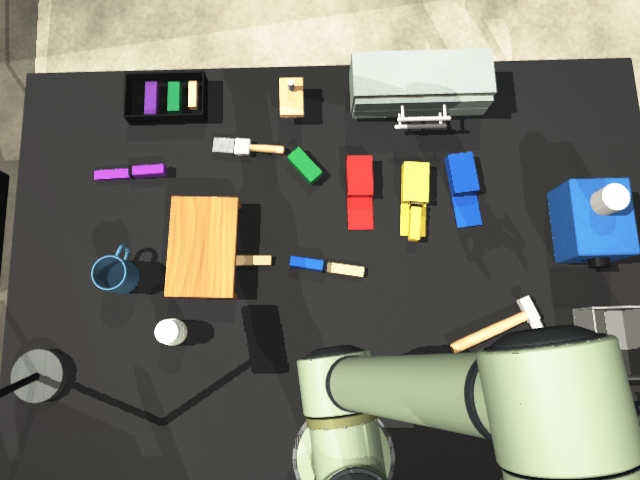

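View pics/side0.png

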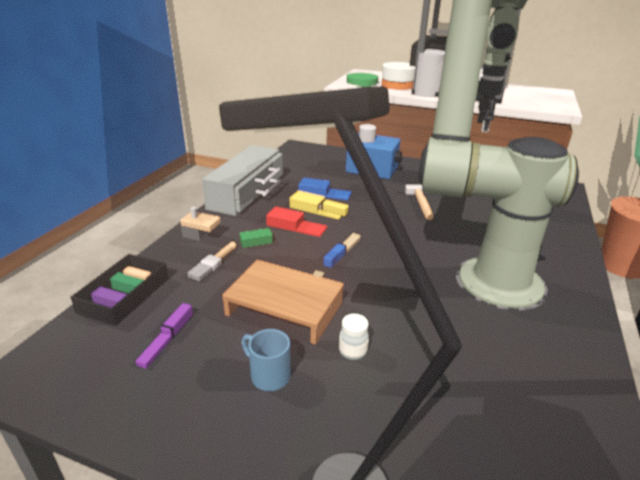

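The top view shows three candidates. The purple look-alike is at (130,172) and I leave it alone. The open blue stick is at (328,267), with its blade pointing right (-y). A tan blade sticks out of the riser at (255,260) and must be red. The holders are red (359,192), yellow (415,200) and blue (463,190). A lamp arm hangs near (265,335). Next I fit poses with a silhouette model.

```bash
cat > h.py <<'E'
from cell import *
import cv2, numpy as np
from scipy.optimize import minimize
from scipy.spatial.transform import Rotation as R
def ray(f,u,v):
    T=f["cam_to_world"]; return T[:3,3], T[:3,:3]@np.array([(u-f["cx"])/f["fx"],(v-f["cy"])/f["fy"],1])
def at_z(f,u,v,z):
    o,d=ray(f,u,v); return o+d*(z-o[2])/d[2]
def proj(f,P):
    T=f["cam_to_world"]; p=(np.asarray(P)-T[:3,3])@T[:3,:3]
    return np.c_[f["fx"]*p[:,0]/p[:,2]+f["cx"],f["fy"]*p[:,1]/p[:,2]+f["cy"]]
def tri(f1,p1,f2,p2):
    o1,d1=ray(f1,*p1);o2,d2=ray(f2,*p2)
    s=np.linalg.lstsq(np.c_[d1,-d2],o2-o1,rcond=None)[0]; a=o1+s[0]*d1;b=o2+s[1]*d2
    return (a+b)/2,np.linalg.norm(a-b)
HOLD=[(-.09,.09,-.031,.031,0,.004),(-.01,.09,-.031,.031,0,.035)]
STICK=[(-.09,0,-.013,.013,0,.03),(0,.09,-.012,.012,0,.014)]
S=4
def render(f,boxes,p,z0=0):
    m=np.zeros((480*S,640*S),np.uint8);c,s=np.cos(p[2]),np.sin(p[2])
    for b in boxes:
        P=np.array([(p[0]+c*x-s*y,p[1]+s*x+c*y,z+z0) for x in b[:2] for y in b[2:4] for z in b[4:]])
        q=cv2.convexHull(((proj(f,P)+.5)*S).round().astype(np.int32)); cv2.fillConvexPoly(m,q,1)
    return m
def fit(views,boxes,p0,z0=0):
    "views: (frame, mask, roi(x0,y0,x1,y1))"
    ms=[(f,cv2.resize(m.astype(np.uint8),None,fx=S,fy=S,interpolation=0),[S*r for r in roi]) for f,m,roi in views]
    def cost(p):
        c=0
        for f,m,(x0,y0,x1,y1) in ms:
            a=render(f,boxes,p,z0)[y0:y1,x0:x1]; b=m[y0:y1,x0:x1]; c+=1-(a&b).sum()/max(1,(a|b).sum())
        return c/len(ms)
    p0=np.array(p0,float)
    for d in (.02,.006):
        r=minimize(cost,p0,method="Nelder-Mead",options=dict(initial_simplex=np.vstack([p0]+[p0+np.eye(3)[i]*[d,d,8*d] for i in range(3)]),xatol=1e-4,fatol=1e-4)); p0=r.x
    return r.x,r.fun
def hsv(f): return cv2.cvtColor(f["img"],cv2.COLOR_RGB2HSV)
def col(f,name):
    h=hsv(f);H,Sa,V=h[...,0],h[...,1],h[...,2]
    return {"red":((H<6)|(H>174))&(Sa>150)&(V>60),"blue":(H>105)&(H<128)&(Sa>140)&(V>50),"yellow":(H>22)&(H<34)&(Sa>140)&(V>60),
            "tan":(H>8)&(H<25)&(Sa>40)&(V>110)}[name]
def roi(m,r):
    o=np.zeros_like(m);o[r[1]:r[3],r[0]:r[2]]=m[r[1]:r[3],r[0]:r[2]];return cv2.morphologyEx(o.astype(np.uint8),cv2.MORPH_CLOSE,np.ones((5,5)))
E
cat > m1.py <<'E'
from h import *
ft,fs=grab_frame("top"),grab_frame("side")
pt=lambda u,v,z:at_z(ft,u,v,z)
for n,rt,rs in (("red",(335,145,385,240),(258,202,332,240)),("yellow",(392,150,440,245),(285,190,352,219)),("blue",(437,142,490,235),(296,175,354,204))):
    c=pt((rt[0]+rt[2])/2,(rt[1]+rt[3])/2,.01)
    vt,vs=(ft,roi(col(ft,n),rt),rt),(fs,roi(col(fs,n),rs),rs)
    for k,v in(("top",[vt]),("side",[vs]),("both",[vt,vs])): print("holder",n,k,*[np.round(a,4) for a in fit(v,HOLD,(c[0],c[1],0))])
rt,rs=(280,248,375,285),(318,228,366,270)
vt,vs=(ft,roi(col(ft,"blue")|col(ft,"tan"),rt),rt),(fs,roi(col(fs,"blue")|col(fs,"tan"),rs),rs)
c=pt(328,267,.02)
for k,v in(("top",[vt]),("side",[vs]),("both",[vt,vs])): print("stick blue",k,*[np.round(a,4) for a in fit(v,STICK,(c[0],c[1],-1.57))])
m=roi(col(ft,"tan"),(241,250,280,272)); p=np.argwhere(m)[:,::-1]
print("red blade px",p.min(0),p.max(0),cv2.minAreaRect(p.astype(np.float32)))
for u in p[:,0].min(),250,260,p[:,0].max():
    r=p[p[:,0]==u][:,1]; print(u,r.min(),r.max()+1,pt(u+.5,(r.min()+r.max()+1)/2,.012)[:2].round(4))
for q in((172,196),(238,197),(236,298),(165,296)): print("riser",pt(*q,.06)[:2].round(4))
for a,b in(((163,420),(452,345)),((245,306),(228,116)),((275,340),(375,103)),((268,372),(375,103)),((250,358),(345,118))): print("lamp",tri(ft,a,fs,b))
cr=cv2.resize(ft["img"][135:310,150:400],None,fx=3.2,fy=3.2,interpolation=2);cv2.imwrite("pics/c1.png",cr[:,:,::-1])
E
python3 m1.py
```

```text
holder red top [ 0.62   -0.0632 -0.0092] 0.032
holder red side [ 0.6188 -0.068  -0.0142] 0.0443
holder red both [ 0.6196 -0.0643 -0.0169] 0.0608
holder yellow top [ 0.5002 -0.1838 -0.1101] 0.6978
holder yellow side [ 0.5358 -0.2038  0.3564] 0.807
holder yellow both [ 0.5868 -0.1993  0.1066] 0.7993
holder blue top [ 0.6202 -0.3228  0.1025] 0.0266
holder blue side [ 0.6141 -0.3316  0.1483] 0.4686
holder blue both [ 0.6201 -0.3228  0.1008] 0.2525
stick blue top [ 0.439   0.0244 -1.7418] 0.3984
stick blue side [ 0.4202 -0.048  -1.8301] 0.3902
stick blue both [ 0.4377  0.0218 -1.7291] 0.4804
red blade px [241 255] [271 264] ((256.0, 259.5), (9.0, 30.0), 90.0)
241 255 265 [0.4581 0.2297]
250 255 265 [0.4576 0.2079]
260 255 265 [0.4569 0.1836]
271 256 262 [0.4587 0.157 ]
riser [0.6094 0.3891]
riser [0.6027 0.2315]
riser [0.3627 0.2357]
riser [0.3716 0.3988]
lamp (array([0.09747428, 0.3877661 , 0.08574245]), np.float64(0.011869804303294118))
lamp (array([0.45665074, 0.24590872, 0.44205397]), np.float64(0.31833099822303795))
lamp (array([0.30546296, 0.12736203, 0.46772368]), np.float64(0.0833635192126205))
lamp (array([0.28030506, 0.14286455, 0.4764387 ]), np.float64(0.12493636427999184))
lamp (array([0.31479891, 0.18043678, 0.44880053]), np.float64(0.1580738183372777))
```

View pics/c1.png

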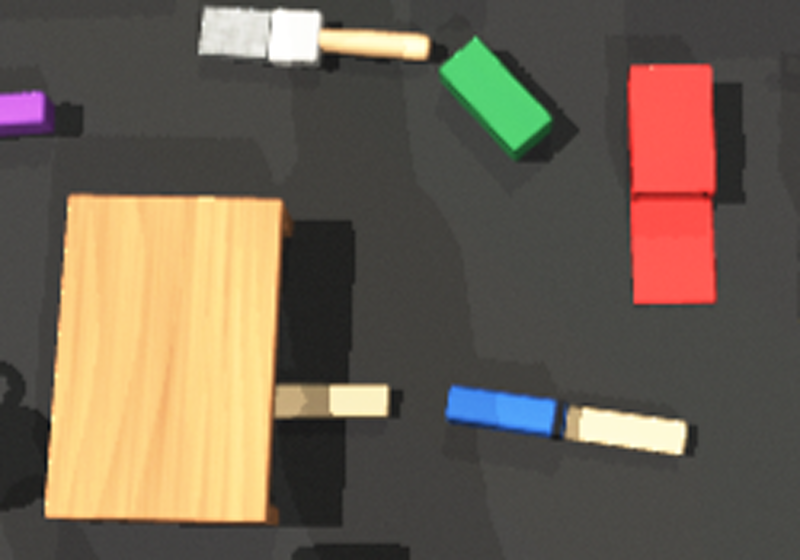

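The crop confirms both choices: the blue stick lies open, and the tan blade comes out of the riser at crop (330,400), with red as its only remaining owner. The purple one is elsewhere. The dark lamp-like streaks in the top view are shadows, because triangulating them gives inconsistent points. Blue goes first, since it lies in the path for drawing out red.

```bash
cat >> h.py <<'E'
def tan2(f):
    h=hsv(f); return (h[...,0]>8)&(h[...,0]<32)&(h[...,1]>18)&(h[...,2]>90)
def down(a): return (R.from_euler("z",a)*R.from_euler("x",np.pi)).as_rotvec()
def st(tag=""):
    s=get_state(); print(tag,round(s["clock"],2),s["position"].round(4),"F",s["contact_force"].round(1),"gap",round(s["finger_gap"],3),"gf",round(float(s["grasp_force"]),1),"q6",s["q"][5].round(2))
E
python3 - <<'E'
from h import *
ft=grab_frame("top"); h=hsv(ft); print(h[272,350],h[260,265],h[260,246])
rt=(280,248,375,285)
m=roi(col(ft,"blue")|tan2(ft),rt); m=cv2.morphologyEx(m,cv2.MORPH_CLOSE,np.ones((1,15)))
c=at_z(ft,328,267,.02); b=fit([(ft,m,rt)],STICK,(c[0],c[1],-1.7)); print("blue",b)
rr=(242,248,285,275); r=fit([(ft,roi(tan2(ft),rr),rr)],STICK,(.458,.247,-1.57)); print("red",r)
for p in b[0],: 
  for t in 0,np.pi:
    print(t,[ (None if (q:=ik(P,down(a+t))) is None else q.round(2)) for P,a in (((p[0],p[1]+.04,.01),p[2]),((.45,-.34,.02),.10),((.564,-.329,.02),.1),((.458,.18,.004),-1.57))])
E
```

```text
[ 27  37 254] [ 25  58 251] [ 19  95 166]
blue (array([ 0.4377918 ,  0.02351045, -1.73733278]), np.float64(0.07762432818559084))
red (array([ 0.46129806,  0.24858648, -1.61828863]), np.float64(0.05443741613954378))
0 [array([-0.02,  0.43, -0.73,  0.41,  0.  , -1.43]), array([-0.78,  0.58, -0.41,  0.59, -0.  ,  2.26]), array([-0.64,  0.71, -0.14,  0.72, -0.  ,  2.4 ]), array([ 0.22,  0.51, -0.61,  0.46,  0.  , -1.35])]
3.141592653589793 [array([-0.02,  0.43, -0.73,  0.41,  0.  ,  1.71]), array([-0.78,  0.58, -0.41,  0.59, -0.  , -0.88]), array([-0.64,  0.71, -0.14,  0.72, -0.  , -0.74]), array([ 0.22,  0.51, -0.61,  0.46,  0.  ,  1.79])]
```

```bash
cat >> h.py <<'E'
def fr(p,x,y=0): c,s=np.cos(p[2]),np.sin(p[2]); return p[0]+c*x-s*y,p[1]+s*x+c*y
G=-.045
def pick(p,x,z,newtons=60,up=.1):
    o=down(p[2]+np.pi); X=fr(p,x); let_go()
    movep((*X,up),o); move_l((*X,z),.15); st("at grasp"); grab(newtons); st("held")
def insert(h,z0):
    "h holder pose; z0 TCP height at the pick from the bench"
    o=down(h[2]+np.pi); A=fr(h,-.03-.09+G); B=fr(h,-.013+G)
    movep((*A,.11),o); st("pre"); move_l((*A,z0+.010),.15)
    print("stop",move_l((*B,z0+.010),.1,until_force=15)); st("in")
    print("stop",move_l((*get_state()["position"][:2],z0+.0045),.03,until_force=8)); st("down")
HB=(.6202,-.3228,.1025); HR=(.62,-.0632,-.0092)
E
python3 - <<'E'
from h import *
p=(.4378,.0235,-1.7373)
pick(p,G,.006); move_l((*fr(p,G),.11),.2); st("lift")
insert(HB,.006)
f=grab_frame("top"); w=grab_frame("wrist")
cv2.imwrite("pics/a1.png",np.hstack([cv2.resize(f["img"][130:280,400:520],(480,600)),cv2.resize(w["img"],(320,600))])[:,:,::-1])
E
```

```text
at grasp 5.49 [0.4457 0.0677 0.0064] F [ 0.2 -0.9  0. ] gap 0.997 gf 0.0 q6 1.72
held 6.08 [0.4458 0.0679 0.0066] F [-0.5  0.6  6.3] gap 0.291 gf 59.7 q6 1.72
lift 6.74 [0.4447 0.0679 0.1094] F [-0.3  0.1 -0.2] gap 0.295 gf 58.8 q6 1.72
pre 8.96 [ 0.4561 -0.3391  0.1097] F [ 0.5  0.6 -1.4] gap 0.29 gf 58.8 q6 -0.87
stop False
in 10.95 [ 0.5619 -0.3287  0.0159] F [-0.8 -0.6 -0.8] gap 0.295 gf 58.8 q6 -0.74
stop True
down 11.21 [ 0.5618 -0.3292  0.0107] F [0.  0.1 4.5] gap 0.293 gf 59.5 q6 -0.75
```

View pics/a1.png

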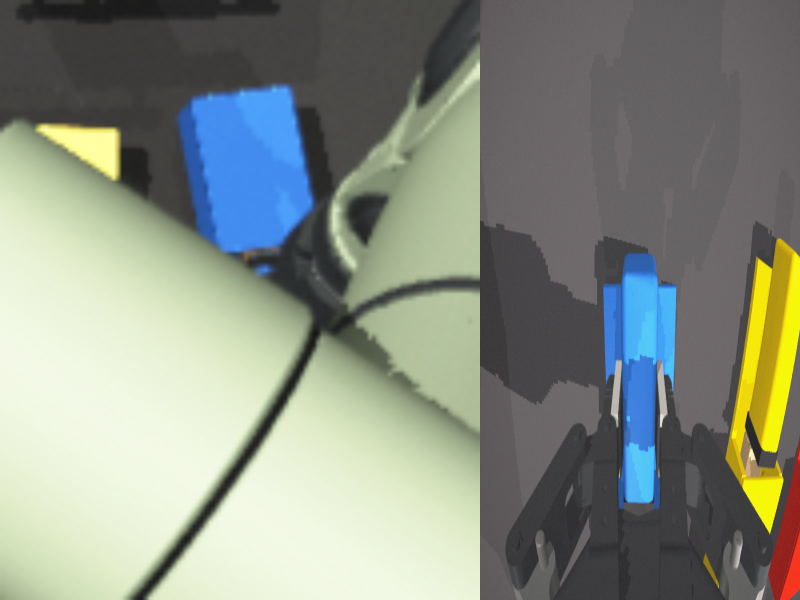

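The blue stick lies along its holder, with the blade under the hood and the grip resting on the floor. Next I release it, take the red blade and draw it out.

```bash
python3 - <<'E'
from h import *
let_go(); s=get_state()["position"]; move_l((s[0],s[1],.12),.2); st("up")
p=(.4585,.247,-1.60)
X=fr(p,.069); print(X)
movep((*X,.1),down(p[2]+np.pi))
f=grab_frame("top"); rt=(437,142,490,235)
m=roi(col(f,"blue")|tan2(f),rt); 
fb=fit([(f,m,rt)],HOLD+[(-.102,-.012,-.013,.013,.004,.034)],HB); print("blue check",fb)
w=grab_frame("wrist"); 
a=cv2.resize(f["img"][130:290,230:500],(800,474)); cv2.imwrite("pics/b1.png",a[:,:,::-1]); cv2.imwrite("pics/b2.png",w["img"][:,:,::-1])
st()
E
```

```text
up 12.62 [ 0.5609 -0.328   0.1192] F [-0.8  0.8  0.6] gap 0.999 gf 0.0 q6 -0.75
(np.float64(0.4564852329612111), np.float64(0.17802942139013614))
blue check (array([ 0.62062024, -0.32261868,  0.10058327]), np.float64(0.12072276536312854))
 14.92 [0.4569 0.1777 0.0999] F [-0.6  0.5  0.2] gap 0.998 gf 0.0 q6 1.82
```

View pics/b1.png

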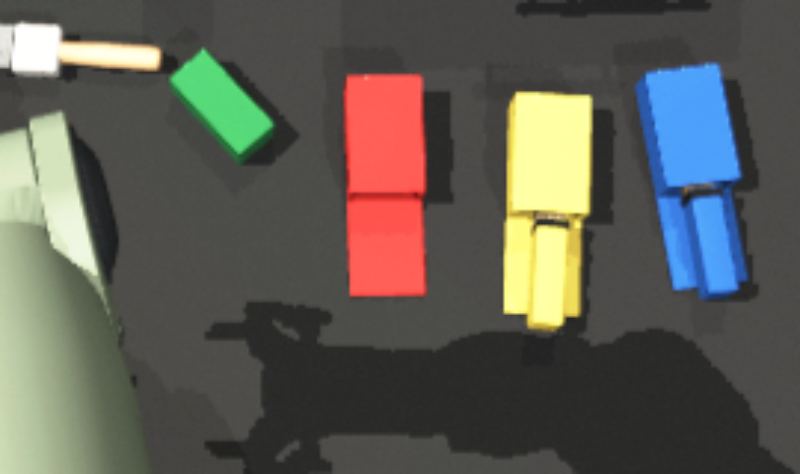

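View pics/b2.png

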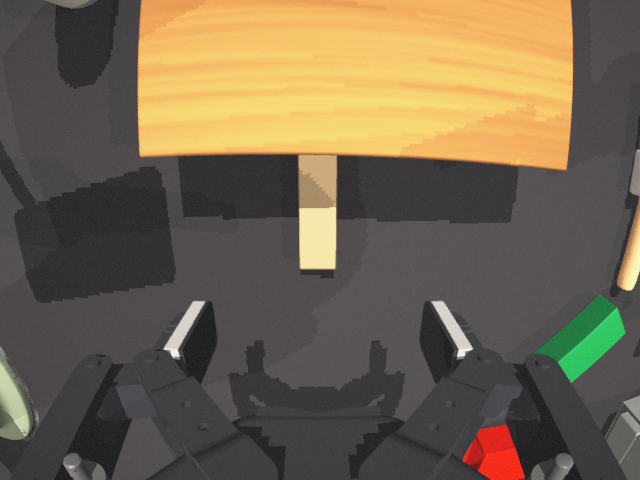

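Blue is in like the yellow one. In the wrist view the red blade at (318,240) is centred between the pads and aligned with them. Now I grasp the blade and draw it out.

```bash
python3 - <<'E'
from h import *
p=(.4585,.247,-1.60); X=fr(p,.069)
print(move_l((*X,.002),.1,until_force=12)); st("at"); grab(60); st("held")
Y=fr(p,.069+.19); z=get_state()["position"][2]
move_l((*Y,z+.001),.12); st("drawn"); let_go(); st("open")
move_l((*Y,.1),.2); movep((.36,-.25,.2),down(p[2]+np.pi)); st("up")
f=grab_frame("top"); rt=(255,238,375,285)
m=roi(col(f,"red")|tan2(f),rt); m=cv2.morphologyEx(m,cv2.MORPH_CLOSE,np.ones((1,15)))
c=fr(p,.19); print("red",fit([(f,m,rt)],STICK,(c[0],c[1],-1.6)))
cv2.imwrite("pics/d1.png",cv2.resize(f["img"][130:310,150:420],(800,533))[:,:,::-1])
E
```

```text
False
at 16.05 [0.457  0.1781 0.0025] F [ 0.5 -0.5  0.2] gap 1.002 gf 0.0 q6 1.82
held 16.64 [0.4568 0.1781 0.0024] F [-1.  -0.5  6. ] gap 0.262 gf 59.5 q6 1.82
drawn 18.38 [ 0.4508 -0.0115  0.0034] F [-0.  -0.6 -1.1] gap 0.263 gf 58.8 q6 1.41
open 19.01 [ 0.4509 -0.0119  0.0034] F [-0.5  1.2 -0.3] gap 1.0 gf 0.0 q6 1.41
up 20.71 [ 0.3598 -0.249   0.199 ] F [ 0.6 -0.3 -0.8] gap 0.995 gf 0.0 q6 0.82
red (array([ 0.45476131,  0.0588152 , -1.59786909]), np.float64(0.044549631073367624))
```

View pics/d1.png

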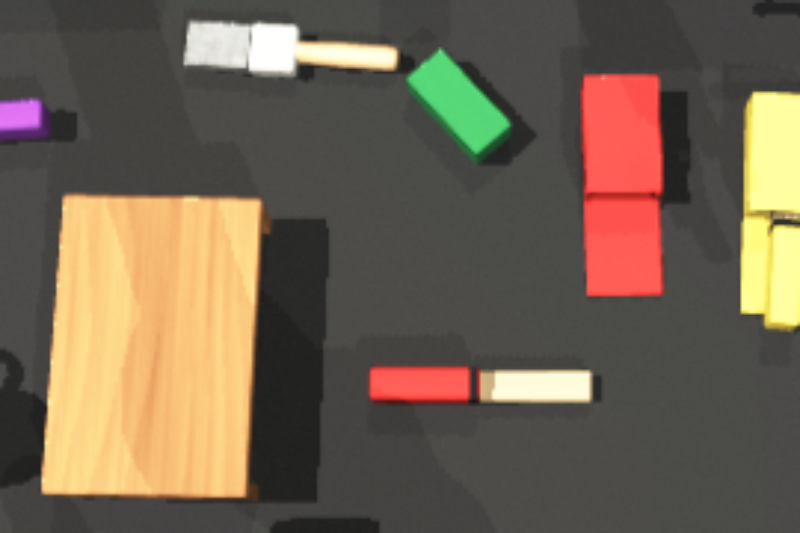

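The red stick now lies free and flat, grip at crop (420,385) and blade towards -y. Next: take it by the grip and insert it.

```bash
python3 - <<'E'
from h import *
p=(.4548,.0588,-1.598)
pick(p,G,.006); move_l((*fr(p,G),.11),.2); st("lift")
insert(HR,.006)
let_go(); s=get_state()["position"]; move_l((s[0],s[1],.12),.2); movep((.36,.2,.25),down(-1.6+np.pi)); st("up")
f=grab_frame("top"); cv2.imwrite("pics/e1.png",cv2.resize(f["img"][130:280,320:500],(720,600))[:,:,::-1])
for n,h in(("red",HR),("blue",HB)):
    for t in tip_of("top","stick_"+n)[:2]: print(n,t["score"],t["centre"],at_z(f,*t["centre"],.004)[:2], "want",fr(h,-.012))
    q=proj(f,[(*fr(h,-.102,-.013),.034),(*fr(h,-.102,.013),.034)]); print("expected grip end px",q.round(1), ((q-[320,130])*4).round())
E
```

```text
at grasp 23.17 [0.4566 0.1034 0.0065] F [ 0.3 -0.8  1.2] gap 1.002 gf 0.0 q6 1.66
held 23.75 [0.4566 0.1039 0.0066] F [-0.5 -0.5  6.8] gap 0.289 gf 60.1 q6 1.66
lift 24.42 [0.4554 0.1038 0.1093] F [-0.1 -0.3 -1.2] gap 0.291 gf 59.1 q6 1.66
pre 26.12 [ 0.4547 -0.0614  0.1095] F [ 0.1 -0.2 -1.4] gap 0.297 gf 59.2 q6 -0.29
stop False
in 28.11 [ 0.5612 -0.0625  0.0159] F [-0.5  0.3 -1.7] gap 0.293 gf 59.2 q6 -0.23
stop True
down 28.37 [ 0.5611 -0.0626  0.0106] F [-0.6 -0.1  4.5] gap 0.29 gf 59.7 q6 -0.23
up 31.55 [0.3601 0.1998 0.2496] F [-0.3 -0.   0.1] gap 0.998 gf 0.0 q6 1.93
red 0.67 [129.2, 176.0] [0.68095745 0.51384675] want (np.float64(0.608000507836418), np.float64(-0.06308960155736941))
red 0.55 [361.3, 199.3] [ 0.60453493 -0.06793254] want (np.float64(0.608000507836418), np.float64(-0.06308960155736941))
expected grip end px [[367.1 230.7]
 [356.3 230.9]] [[188. 403.]
 [145. 404.]]
blue 0.63 [463.7, 196.3] [ 0.60540864 -0.32356452] want (np.float64(0.60826298232868), np.float64(-0.3240278473498752))
expected grip end px [[479.6 226.9]
 [469.  228.2]] [[638. 388.]
 [596. 393.]]
```

View pics/e1.png

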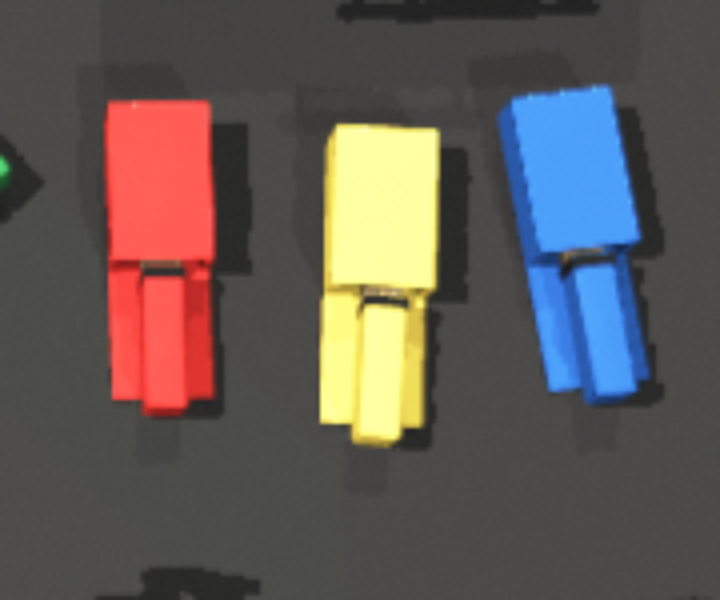

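Red grip end at row ~405 (403 expected) and blue at ~393 (388–393 expected). Both tips are therefore about 76 mm in, within 66–90, and both sticks lie flat and centred. The yellow stick looks untouched.

```bash
python3 -c "
from cell import *
print(sign_off())"
```

```text
the job is handed in; nothing more can be done
None
```

I put the red and blue sanding sticks in their own holders, blades under the hoods and grips lying flat outside, and handed the job in at about 32 s; the yellow stick was left alone and no verdict came back.

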